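# Take a test tile off its display peg and stand it on the kiln slab

### The job

Take the broad test tile off its display peg, lifting it enough for its window to clear the peg's upturned tip as you slide it off, and stand it upright on its foot near the middle of the square kiln slab. Set it down, do not drop it, and leave the narrow tile hanging on its peg.

Things in the scene. Friction and masses are not known exactly. Their poses are not given: they have to be found in the camera images.
- broad_tile: Broad terracotta inverted-T tile, 0.2 kg, on either peg. Foot 46 (x) x 64 (y) x 12 mm; upright plate 8 mm thick (x), 64 wide (y), top 158 above the underside. Window 34 wide, 60 to 104 above the underside, rests its upper edge on the peg. The solid head above it (104 to 158) is the pick end: pinch from above across the 8 mm (x). Origin: centre of the foot's underside, z up.
- narrow_tile: Narrow terracotta tile on the other peg: same form and heights, but plate and foot 42 mm wide (y), window 24 mm wide. Origin: centre of the foot's underside, z up. It stays where it is.
- peg_stand: Fixed dark steel stand, bar top 162 mm high at x = 0. Two level steel pegs 7 mm thick at y = +65 and -65 point along its -x (to the robot), upper side 160 high; at x = -90 the tip turns up, ending at x = -102, 12 mm above the peg. Tiles hang square across the pegs at x = -60 to -40; raised 12 to 37 mm the window clears the tip. Origin: centre of the base's underside.
- slab: Fixed square buff kiln slab, 150 by 150 mm, 15 mm thick, lying flat on the table to the left of the stand. Origin: centre of its underside; its top is at z = 15 mm.

How it is judged (in metres and radians):
On the way:
1. the broad tile is held clear of its peg (distance of broad_tile from where it was at the start of the episode above 0.09 m and contact force between broad_tile and peg_stand below 0.1 N and contact force between the fingers and broad_tile above 0.5 N), for 0.1 s.
At the end, for the whole second after the job is handed in: The broad tile stands at rest and upright (within 7 degrees) on its foot on the slab, its centre within 35 mm of the slab's centre, facing any way; the narrow tile still hangs on its peg, within 30 mm of where it was (horizontal distance between broad_tile and slab below 0.035 m and z of broad_tile in the frame of slab between 0.011 and 0.02 m and angle between broad_tile's own z axis and vertical below 0.12 rad and linear speed of broad_tile below 0.02 m/s and angular speed of broad_tile below 0.15 rad/s and distance of narrow_tile from where it was at the start of the episode below 0.03 m); the robot touches nothing.
It fails at once if the narrow tile is moved by more than 30 mm (distance of narrow_tile from where it was at the start of the episode above 0.03 m).
It fails at once if the broad tile is let go more than 25 mm above the slab (horizontal distance between broad_tile and slab below 0.1 m and z of broad_tile in the frame of slab above 0.04 m and contact force between the fingers and broad_tile below 0.05 N).
It also fails if it takes over 42 s, if anything falls off the work surface, if the arm or the gripper's body presses on something with over 40 N, if the wrist force passes 120 N, or if a joint passes its speed limit or range.

### The arm

A 6-joint arm with a two-finger parallel gripper is mounted at the origin on the work surface. World frame = base frame: x ahead of the robot, y to its left, z up, the work surface at z = 0. Lengths are in m, angles in degrees, forces in N, time in s.
With the tool pointing down it reaches from about 0.35 to 0.875 m from the base axis. Payload 4.2 kg.
Tool frame: the origin (TCP) lies between the finger pads; the fingertips stand 14 mm ahead of it and the grasp point (between the pads) lies 5 mm behind it; z points along the fingers, y is the line along which they close (so a half turn about z gives the same grasp; the last joint's range is limited). The gripper opens to 87 mm and grips with 3 to 60 N. Pads are 19 mm wide; open, the fingers measure 117 mm over their backs; the gripper's body (75 mm by 190 mm) begins 51 mm behind the grasp point.
Start: joints at [85.806, 22.042, 0.453, 0, -68.411, -14.817], TCP at [0.204, 0.591, 0.237] pointing down, gripper open.
Joint ranges: [-179.83, 179.83], [-69.29, 118.12], [-61.27, 80.66], [-181.25, 117.63], [-171.15, -9.14], [-177.46, 177.46]. Speed limits (degrees/s): [159.86, 159.86, 180, 180, 180, 180].

### API

Orientations are given as a 3x3 rotation matrix whose columns are the frame's x, y, z axes.
In Python, from station import * gives the robot as it stands. The module is installed in compiled form; this text tells all that it offers.
- The arm moves only by the tool play_rows, never from a script. Its argument "steps" is a list of rows, each an object of numbers: "ax", "ay", "az": the turn, a rotation vector about the tool's x, y, z in degrees; "dx", "dy", "dz": the shift along the tool's x, y, z in mm; "claw": the finger opening in mm, from 0 to 87. A call has 1 to 20 rows; each row shifts and turns the commanded pose from where the row before left it, along the tool's axes as they then stand; what a row does not reach is not made up. A row lasts 1/10 s, in which the tool goes at most 50 mm and 8.59 degrees, less where a joint would pass 70% of its speed; a pose out of reach is approached as far as the arm can. A call with a gripper value outside its range is refused whole. The fingers move at their own pace and stop on an object; the grip force is fixed at half the most. Time passes only in rows, so rows that do not move let the fingers close. It gives the time, the measured TCP pose, the force, the opening and the grip force at its end, in the units of the state.
- sense(): the state, without advancing time (a new reading comes with each control period).
- capture(name): name is "scene" or "top" or "wrist"; returns a dict with "frame" (384x512x3 uint8, blue, green, red), "range_z" (384x512 float32, m along the optical axis (not along the pixel's ray), 0 where there is no reading), "fx", "fy", "cx", "cy" (pixels), "xyz" and "rotation" of the camera in the world. Camera axes: x right, y down, z forward; pixel columns grow to the right and rows downward; lengths in m; the calibration is good to about 2 mm. A picture is of the moment at which its call begins.
- finish_job(): hands the job in; it is judged then, once.
The state is a dict: "time_s": time; "joints": joint angles; "joint_velocities": joint speeds; "effort": joint torques, N m; "tcp_pos": TCP position; "ee_rot": TCP orientation; "wrist_force": force on the tool from outside, world axes, zero at the start; "moment": the same for the moment, N m; "gripper_width": opening from 0.0 (shut) to 1.0 (fully open); "gripper_force": force on a finger pad.
Only numpy, scipy, OpenCV 4.12 (cv2) and the standard library are available. Lean on these libraries where they do the work, as an engineer would, in place of code of your own. Each camera call takes 0.05 s, during which the arm holds its last target. There are 200 camera calls.

## Working session

There is one attempt and no reset: what is moved stays moved. The work goes in short steps, Python scripts to look and compute and a tool call to move; the robot and the scene stay as the last step left them, time stands still between calls to the robot, and variables do not carry over. Pictures are saved under pics/ and viewed, at most 10 in all, crops included, and the job is handed in when it is done.

Besides the shell and the picture viewer there is one more tool, called as name(argument=value, ...), one argument or row to a line, values as JSON. play_rows: Moves the arm, as the interface text tells. Its arguments: {"type":"object","properties":{"steps":{"type":"array"}},"required":["steps"]}

```bash
mkdir -p pics
cat > h.py <<'E'
import numpy as np, cv2
from station import *
def pts(c):
    z=c["range_z"]; v,u=np.mgrid[:z.shape[0],:z.shape[1]]
    P=np.stack([(u-c["cx"])/c["fx"]*z,(v-c["cy"])/c["fy"]*z,z],-1)
    return P@np.array(c["rotation"]).T+np.array(c["xyz"])
E
python3 - <<'E'
from h import *
s=sense();print(s["tcp_pos"],s["ee_rot"],s["time_s"],s["gripper_width"])
im=[]
for n in("scene","top"):
    c=capture(n);im.append(c["frame"]);print(n,c["xyz"],c["rotation"],c["fx"]);np.savez(n,P=pts(c),z=c["range_z"],f=c["frame"])
cv2.imwrite("pics/a.png",im[0]);cv2.imwrite("pics/b.png",im[1])
E
```

```text
[0.20336135 0.59037656 0.23546947] [[ 9.45414731e-01 -3.25868949e-01 -6.44169649e-04]
 [-3.25869579e-01 -9.45412459e-01 -2.07367108e-03]
 [ 6.67390043e-05  2.17039448e-03 -9.99997642e-01]] 0.0 1.001286486859729
scene [ 0.91840765 -0.51534035  0.62878423] [[ 0.8361022   0.35748654 -0.41609672]
 [ 0.54822052 -0.51729437  0.65716117]
 [ 0.01968178 -0.77756666 -0.62849242]] 447.37759295625557
top [0.39496331 0.03353089 0.74469119] [[ 5.17832482e-02 -9.75383788e-01  2.14347759e-01]
 [-9.98658165e-01 -5.07060684e-02  1.05244233e-02]
 [ 6.03380279e-04 -2.14605129e-01 -9.76700709e-01]] 361.9159758663496
```

View pics/a.png

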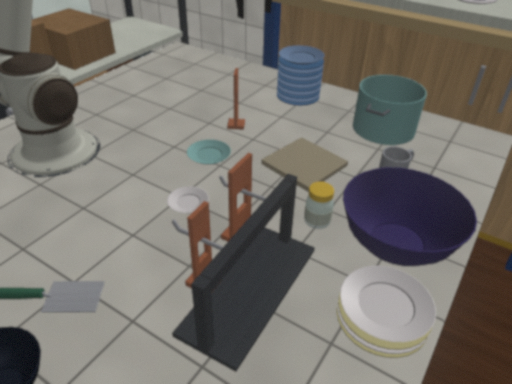

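View pics/b.png

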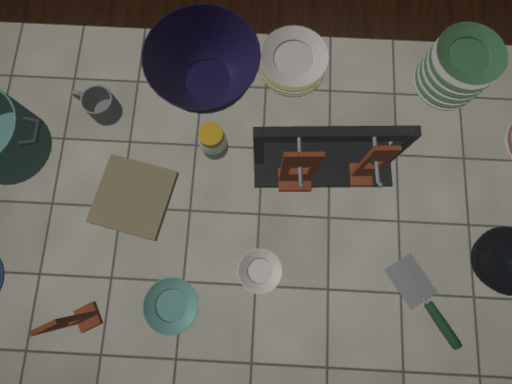

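The pictures show the stand with two terracotta tiles. The broad one is on the left (+y) peg, at about (300,170) in top, and the narrow one is at (375,165). The slab is at (133,197), and a third T-piece stands loose at (70,320). Next I'll measure positions.

Run:
```python
from h import *
for n in("top","scene"):
    d=np.load(n+".npz");P=d["P"];f=d["f"];h=cv2.cvtColor(f,cv2.COLOR_BGR2HSV);ok=d["z"]>0
    print(n,"valid",ok.mean())
    ter=((h[...,0]<14)|(h[...,0]>174))&(h[...,1]>110)&(f[...,2]>70)&ok
    k,l,st,ce=cv2.connectedComponentsWithStats(ter.astype(np.uint8))
    for i in range(1,k):
        if st[i,4]<150: continue
        p=P[l==i]; p=p[(p[:,2]>0.02)&(p[:,2]<0.4)]
        if len(p)<50: continue
        print(i,ce[i].round(),st[i],np.percentile(p,[2,50,98],axis=0).round(4).tolist())
        t=p[p[:,2]>np.percentile(p[:,2],99)-.006]
        b=cv2.minAreaRect((t[:,:2]*1000).astype(np.float32));print("  top",t[:,2].mean().round(4),len(t),b)
        b=p[(p[:,2]<np.percentile(p[:,2],2)+.01)];print("  bot",b.mean(0).round(4),len(b))
    z=P[...,2]
    sl=ok&(z>.009)&(z<.022)&(h[...,0]>10)&(h[...,0]<30)&(h[...,1]>40)
    sl=cv2.morphologyEx(sl.astype(np.uint8),cv2.MORPH_OPEN,np.ones((5,5)))
    k,l,st,ce=cv2.connectedComponentsWithStats(sl)
    for i in range(1,k):
        if st[i,4]>500: p=P[l==i];print("slab",ce[i].round(),st[i,4],p[:,2].mean(),cv2.minAreaRect((p[:,:2]*1000).astype(np.float32)))
    bar=ok&(z>.150)&(z<.175)&(f.max(-1)<75)&(P[...,0]<.85)&(abs(P[...,1])<.3)
    k,l,st,ce=cv2.connectedComponentsWithStats(bar.astype(np.uint8))
    for i in range(1,k):
        if st[i,4]>200: p=P[l==i];print("bar",ce[i].round(),st[i,4],p[:,2].mean(),cv2.minAreaRect((p[:,:2]*1000).astype(np.float32)))
```

```text
top valid 0.9961395263671875
1 [367. 167.] [349 146  53  40 553] [[0.5764, -0.1749, 0.0639], [0.5947, -0.1456, 0.0711], [0.6177, -0.134, 0.2149]]
  top 0.2134 137 ((597.91650390625, -154.9875946044922), (8.410466194152832, 41.143531799316406), 2.20528507232666)
  bot [ 0.5907 -0.1516  0.0676] 297
2 [296. 172.] [278 152  47  39 572] [[0.5592, -0.0567, 0.0652], [0.5765, -0.0219, 0.0696], [0.5866, 0.0057, 0.2151]]
  top 0.2135 209 ((581.8671264648438, -26.23069190979004), (7.674984455108643, 63.66059494018555), 3.0885443687438965)
  bot [ 0.5698 -0.0239  0.0679] 327
slab [132. 197.] 5075 0.014693792939905335 ((542.4015502929688, 303.41986083984375), (150.6168975830078, 149.4063720703125), 77.69964599609375)
bar [337. 132.] 2104 0.16044320189860617 ((643.0215454101562, -88.50099182128906), (23.41254234313965, 288.7657775878906), 2.917889356613159)
scene valid 0.995941162109375
3 [239. 195.] [ 222  154   29   86 1200] [[0.5682, -0.0606, 0.0671], [0.5854, -0.0373, 0.161], [0.588, -0.0012, 0.214]]
  top 0.2125 134 ((582.8939208984375, -29.16911506652832), (7.192233562469482, 62.45439529418945), 3.510425090789795)
  bot [ 0.5707 -0.0549  0.0674] 61
4 [199. 239.] [ 187  203   24   83 1007] [[0.5836, -0.1786, 0.0669], [0.6022, -0.1636, 0.1705], [0.6043, -0.14, 0.2139]]
  top 0.2124 134 ((599.9580688476562, -158.04049682617188), (7.569907188415527, 41.24264144897461), 4.332160949707031)
  bot [ 0.5838 -0.1724  0.0669] 41
slab [304. 162.] 2158 0.014717909277741966 ((543.4874877929688, 299.937744140625), (153.41064453125, 149.55841064453125), 77.08922576904297)
bar [ 55. 104.] 492 0.1629264572147247 ((85.33507537841797, -8.442817687988281), (103.90894317626953, 18.910724639892578), 84.47234344482422)
bar [241. 237.] 2112 0.160021418800794 ((645.5852661132812, -90.65341186523438), (20.53236198425293, 288.9411315917969), 3.46292781829834)
```

play_rows(
  steps=[
    {"dz": -30, "claw": 50},
    {"dz": -20},
    {"dx": 28, "dy": 23},
    {"dx": 28, "dy": 23},
    {"dx": 28, "dy": 23},
    {"dx": 28, "dy": 23},
    {"dx": 28, "dy": 23},
    {"dx": 28, "dy": 23},
    {"dx": 28, "dy": 23},
    {"dx": 28, "dy": 23},
    {"dx": 28, "dy": 23},
    {"dx": 28, "dy": 23},
    {"dx": 28, "dy": 23},
    {"dx": 28, "dy": 23},
    {"dx": 28, "dy": 23},
    {"dx": 28, "dy": 23},
    {"dx": 28, "dy": 23},
    {"dx": 28, "dy": 23},
    {"dx": 28, "dy": 23},
    {"dx": 28, "dy": 23},
  ],
)

```text
invalid input at $.steps[0]: expected keys ax, ay, az, dx, dy, dz, claw
```

play_rows(
  steps=[
    {"dx": 28, "dy": 23},
    {"dx": 28, "dy": 23},
    {"az": 4},
    {"az": 4},
    {"az": 4},
    {"az": 4},
    {"az": 4},
    {"az": 4},
    {"az": 4},
    {"az": 4},
    {"az": 4},
    {"az": 4},
    {"az": 4},
    {"az": 4},
    {"az": 4},
    {"az": 4},
    {"az": 4},
    {"az": 4},
    {"az": 4},
    {},
  ],
)

```text
invalid input at $.steps[0]: expected keys ax, ay, az, dx, dy, dz, claw
```

Run:
```python
from h import *
s=sense();R=np.array(s["ee_rot"]);p=np.array(s["tcp_pos"]);print(p,R.round(4),s["time_s"],s["gripper_width"],np.round(s["joints"],1))
print("yaw of y axis",np.degrees(np.arctan2(R[1,1],R[0,1])))
print("tool delta",(R.T@(np.array([.5823,-.0278,.197])-p)*1000).round(1))
c=capture("wrist");cv2.imwrite("pics/c.png",c["frame"])
P=pts(c);h=cv2.cvtColor(c["frame"],cv2.COLOR_BGR2HSV)
m=((h[...,0]<14)|(h[...,0]>174))&(h[...,1]>110)&(P[...,2]>.207)&(P[...,2]<.222)&(c["range_z"]>0)
k,l,st,ce=cv2.connectedComponentsWithStats(m.astype(np.uint8))
for i in range(1,k):
    if st[i,4]>80: q=P[l==i];print(ce[i],st[i],q[:,2].mean(),cv2.minAreaRect((q[:,:2]*1000).astype(np.float32)))
```

```text
[0.20341095 0.59042093 0.23556805] [[ 9.454e-01 -3.259e-01 -5.000e-04]
 [-3.259e-01 -9.454e-01 -1.900e-03]
 [ 1.000e-04  2.000e-03 -1.000e+00]] 0.1 1.0026006035140644 [ 85.8  22.1   0.4  -0.  -68.4 -14.8]
yaw of y axis -109.01953454733547
tool delta [559.7 460.9  39.5]
```

View pics/c.png

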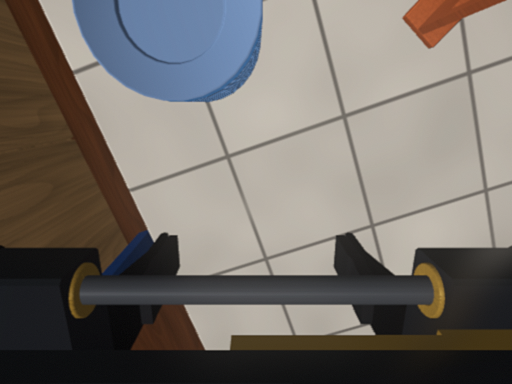

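All keys are required in each row, so the arm did not move. The wrist view shows only the blue plates (170,50) and the loose T-piece (450,15).

play_rows(
  steps=[
    {"ax": 0, "ay": 0, "az": 0, "dx": 0, "dy": 0, "dz": -30, "claw": 50},
    {"ax": 0, "ay": 0, "az": 0, "dx": 0, "dy": 0, "dz": -20, "claw": 50},
    {"ax": 0, "ay": 0, "az": 0, "dx": 31, "dy": 25.5, "dz": 0, "claw": 50},
    {"ax": 0, "ay": 0, "az": 0, "dx": 31, "dy": 25.5, "dz": 0, "claw": 50},
    {"ax": 0, "ay": 0, "az": 0, "dx": 31, "dy": 25.5, "dz": 0, "claw": 50},
    {"ax": 0, "ay": 0, "az": 0, "dx": 31, "dy": 25.5, "dz": 0, "claw": 50},
    {"ax": 0, "ay": 0, "az": 0, "dx": 31, "dy": 25.5, "dz": 0, "claw": 50},
    {"ax": 0, "ay": 0, "az": 0, "dx": 31, "dy": 25.5, "dz": 0, "claw": 50},
    {"ax": 0, "ay": 0, "az": 0, "dx": 31, "dy": 25.5, "dz": 0, "claw": 50},
    {"ax": 0, "ay": 0, "az": 0, "dx": 31, "dy": 25.5, "dz": 0, "claw": 50},
    {"ax": 0, "ay": 0, "az": 0, "dx": 31, "dy": 25.5, "dz": 0, "claw": 50},
    {"ax": 0, "ay": 0, "az": 0, "dx": 31, "dy": 25.5, "dz": 0, "claw": 50},
    {"ax": 0, "ay": 0, "az": 0, "dx": 31, "dy": 25.5, "dz": 0, "claw": 50},
    {"ax": 0, "ay": 0, "az": 0, "dx": 31, "dy": 25.5, "dz": 0, "claw": 50},
    {"ax": 0, "ay": 0, "az": 0, "dx": 31, "dy": 25.5, "dz": 0, "claw": 50},
    {"ax": 0, "ay": 0, "az": 0, "dx": 31, "dy": 25.5, "dz": 0, "claw": 50},
    {"ax": 0, "ay": 0, "az": 0, "dx": 31, "dy": 25.5, "dz": 0, "claw": 50},
    {"ax": 0, "ay": 0, "az": 0, "dx": 31, "dy": 25.5, "dz": 0, "claw": 50},
    {"ax": 0, "ay": 0, "az": 0, "dx": 31, "dy": 25.5, "dz": 0, "claw": 50},
    {"ax": 0, "ay": 0, "az": 0, "dx": 31, "dy": 25.5, "dz": 0, "claw": 50},
  ],
)

```text
time_s: 2.15
tcp_pos: [0.5821, -0.0264, 0.2863]
ee_rot: [[0.945, -0.326, -0.001], [-0.326, -0.945, 0.0], [-0.001, 0.0, -1.0]]
wrist_force: [1.1, 0.3, 0.1]
gripper_width: 0.572
gripper_force: 0.0
```

play_rows(
  steps=[
    {"ax": 0, "ay": 0, "az": 6, "dx": 0, "dy": 0, "dz": 0, "claw": 50},
    {"ax": 0, "ay": 0, "az": 6, "dx": 0, "dy": 0, "dz": 0, "claw": 50},
    {"ax": 0, "ay": 0, "az": 6, "dx": 0, "dy": 0, "dz": 0, "claw": 50},
    {"ax": 0, "ay": 0, "az": 6, "dx": 0, "dy": 0, "dz": 0, "claw": 50},
    {"ax": 0, "ay": 0, "az": 6, "dx": 0, "dy": 0, "dz": 0, "claw": 50},
    {"ax": 0, "ay": 0, "az": 6, "dx": 0, "dy": 0, "dz": 0, "claw": 50},
    {"ax": 0, "ay": 0, "az": 6, "dx": 0, "dy": 0, "dz": 0, "claw": 50},
    {"ax": 0, "ay": 0, "az": 6, "dx": 0, "dy": 0, "dz": 0, "claw": 50},
    {"ax": 0, "ay": 0, "az": 6, "dx": 0, "dy": 0, "dz": 0, "claw": 50},
    {"ax": 0, "ay": 0, "az": 6, "dx": 0, "dy": 0, "dz": 0, "claw": 50},
    {"ax": 0, "ay": 0, "az": 6, "dx": 0, "dy": 0, "dz": 0, "claw": 50},
    {"ax": 0, "ay": 0, "az": 2, "dx": 0, "dy": 0, "dz": 0, "claw": 50},
    {"ax": 0, "ay": 0, "az": 0, "dx": 0, "dy": 0, "dz": 0, "claw": 50},
    {"ax": 0, "ay": 0, "az": 0, "dx": 0, "dy": 0, "dz": 0, "claw": 50},
  ],
)

```text
time_s: 3.55
tcp_pos: [0.5815, -0.0248, 0.2863]
ee_rot: [[0.053, -0.999, -0.001], [-0.999, -0.053, 0.0], [-0.0, 0.001, -1.0]]
wrist_force: [-1.5, 0.1, 0.1]
gripper_width: 0.574
gripper_force: 0.0
```

```bash
cat > m.py <<'E'
from h import *
s=sense();R=np.array(s["ee_rot"]);p=np.array(s["tcp_pos"]);print(p,R.round(4).tolist(),s["time_s"],s["gripper_width"],np.round(s["joints"],1))
print("yaw of y axis",np.degrees(np.arctan2(R[1,1],R[0,1])),s["wrist_force"],s["gripper_force"])
def go(x,y,z): print("tool delta",(R.T@(np.array([x,y,z])-p)*1000).round(1))
E
python3 - <<'E'
from m import *
go(.5823,-.0278,.197)
c=capture("wrist");cv2.imwrite("pics/d.png",c["frame"])
P=pts(c);h=cv2.cvtColor(c["frame"],cv2.COLOR_BGR2HSV)
m=((h[...,0]<14)|(h[...,0]>174))&(h[...,1]>110)&(P[...,2]>.207)&(P[...,2]<.222)&(c["range_z"]>0)
k,l,st,ce=cv2.connectedComponentsWithStats(m.astype(np.uint8))
for i in range(1,k):
    if st[i,4]>80: q=P[l==i];print(ce[i],st[i],q[:,2].mean(),cv2.minAreaRect((q[:,:2]*1000).astype(np.float32)))
E
```

```text
[ 0.58146113 -0.02481207  0.2862916 ] [[0.053, -0.9986, -0.0006], [-0.9986, -0.053, 0.0], [-0.0, 0.0006, -1.0]] 3.55 0.5739340653547331 [ 13.5  16.1  -1.1  -0.  -72.9 -10.4]
yaw of y axis -176.96278247675693 [-1.45952333  0.14904499  0.14635098] 0.0
tool delta [ 3.  -0.7 89.3]
[240.62709285  24.35159817] [234   0  14  50 657] 0.212890590252163 ((597.89599609375, -150.4610137939453), (8.034199714660645, 27.121129989624023), 3.451303005218506)
[256.1728972  207.27570093] [251 166  11  85 856] 0.21301500288055497 ((581.7847900390625, -29.014209747314453), (7.319960594177246, 64.29267120361328), 3.3017325401306152)
```

View pics/d.png

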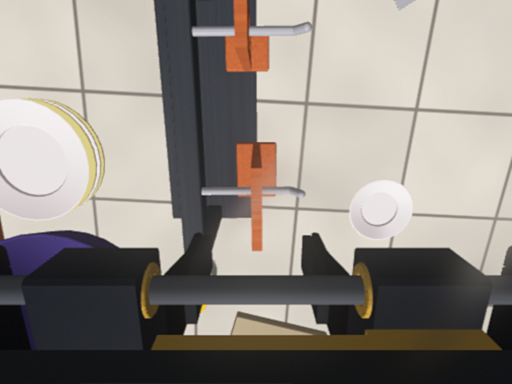

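The wrist view shows the broad tile's top edge at (256,207), centred between the fingers. Both pegs' tips point right, and the narrow tile is at (240,24). I'll descend and grip.

play_rows(
  steps=[
    {"ax": 0, "ay": 0, "az": 0, "dx": 3, "dy": -0.5, "dz": 15, "claw": 50},
    {"ax": 0, "ay": 0, "az": 0, "dx": 0, "dy": 0, "dz": 15, "claw": 50},
    {"ax": 0, "ay": 0, "az": 0, "dx": 0, "dy": 0, "dz": 15, "claw": 50},
    {"ax": 0, "ay": 0, "az": 0, "dx": 0, "dy": 0, "dz": 15, "claw": 50},
    {"ax": 0, "ay": 0, "az": 0, "dx": 0, "dy": 0, "dz": 10, "claw": 50},
    {"ax": 0, "ay": 0, "az": 0, "dx": 0, "dy": 0, "dz": 10, "claw": 50},
    {"ax": 0, "ay": 0, "az": 0, "dx": 0, "dy": 0, "dz": 9, "claw": 50},
    {"ax": 0, "ay": 0, "az": 0, "dx": 0, "dy": 0, "dz": 0, "claw": 20},
    {"ax": 0, "ay": 0, "az": 0, "dx": 0, "dy": 0, "dz": 0, "claw": 0},
    {"ax": 0, "ay": 0, "az": 0, "dx": 0, "dy": 0, "dz": 0, "claw": 0},
    {"ax": 0, "ay": 0, "az": 0, "dx": 0, "dy": 0, "dz": 0, "claw": 0},
    {"ax": 0, "ay": 0, "az": 0, "dx": 0, "dy": 0, "dz": 0, "claw": 0},
    {"ax": 0, "ay": 0, "az": 0, "dx": 0, "dy": 0, "dz": 0, "claw": 0},
    {"ax": 0, "ay": 0, "az": 0, "dx": 0, "dy": 0, "dz": 0, "claw": 0},
    {"ax": 0, "ay": 0, "az": 0, "dx": 0, "dy": 0, "dz": 0, "claw": 0},
  ],
)

```text
time_s: 5.1
tcp_pos: [0.5822, -0.0278, 0.1978]
ee_rot: [[0.052, -0.999, 0.0], [-0.999, -0.052, -0.0], [0.0, -0.0, -1.0]]
wrist_force: [-0.9, 0.5, 0.6]
gripper_width: 0.092
gripper_force: 30.0
```

play_rows(
  steps=[
    {"ax": 0, "ay": 0, "az": 0, "dx": 0, "dy": 0, "dz": -5, "claw": 0},
    {"ax": 0, "ay": 0, "az": 0, "dx": 0, "dy": 0, "dz": -7, "claw": 0},
    {"ax": 0, "ay": 0, "az": 0, "dx": 0, "dy": 0, "dz": -7, "claw": 0},
    {"ax": 0, "ay": 0, "az": 0, "dx": 0, "dy": 0, "dz": -6, "claw": 0},
    {"ax": 0, "ay": 0, "az": 0, "dx": 0, "dy": 0, "dz": 0, "claw": 0},
    {"ax": 0, "ay": 0, "az": 0, "dx": 0, "dy": 0, "dz": 0, "claw": 0},
  ],
)

```text
time_s: 5.7
tcp_pos: [0.5822, -0.0277, 0.2227]
ee_rot: [[0.052, -0.999, 0.0], [-0.999, -0.052, 0.0], [-0.0, -0.0, -1.0]]
wrist_force: [-0.3, -0.4, -1.8]
gripper_width: 0.091
gripper_force: 30.0
```

Run:
```python
from m import *
c=capture("scene");cv2.imwrite("pics/e.png",cv2.resize(c["frame"][120:320,130:330],None,fx=3,fy=3))
```

```text
[ 0.58221996 -0.02772051  0.22268656] [[0.052, -0.9986, 0.0002], [-0.9986, -0.052, 0.0003], [-0.0003, -0.0002, -1.0]] 5.7 0.09052536779855119 [ 13.2  18.5  -6.9  -0.  -64.6 -10.2]
yaw of y axis -177.0169964430577 [-0.34200816 -0.35200324 -1.76941845] 29.995469679124653
```

View pics/e.png

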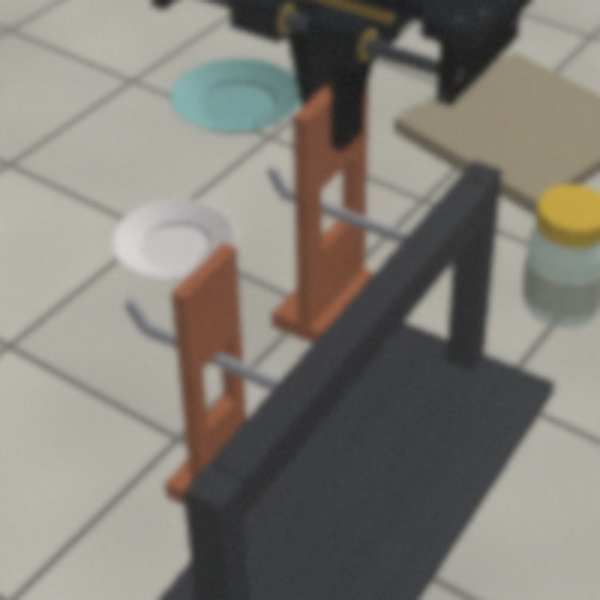

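The tile is raised, with the peg mid-window at (345,210) in the crop. The narrow tile still hangs. I'll slide off now.

play_rows(
  steps=[
    {"ax": 0, "ay": 0, "az": 0, "dx": 0, "dy": 5, "dz": 0, "claw": 0},
    {"ax": 0, "ay": 0, "az": 0, "dx": 0, "dy": 10, "dz": 0, "claw": 0},
    {"ax": 0, "ay": 0, "az": 0, "dx": 0, "dy": 10, "dz": 0, "claw": 0},
    {"ax": 0, "ay": 0, "az": 0, "dx": 0, "dy": 10, "dz": 0, "claw": 0},
    {"ax": 0, "ay": 0, "az": 0, "dx": 0, "dy": 10, "dz": 0, "claw": 0},
    {"ax": 0, "ay": 0, "az": 0, "dx": 0, "dy": 10, "dz": 0, "claw": 0},
    {"ax": 0, "ay": 0, "az": 0, "dx": 0, "dy": 10, "dz": 0, "claw": 0},
    {"ax": 0, "ay": 0, "az": 0, "dx": 0, "dy": 10, "dz": 0, "claw": 0},
    {"ax": 0, "ay": 0, "az": 0, "dx": 0, "dy": 5, "dz": 0, "claw": 0},
    {"ax": 0, "ay": 0, "az": 0, "dx": 0, "dy": 0, "dz": -10, "claw": 0},
    {"ax": 0, "ay": 0, "az": 0, "dx": 0, "dy": 0, "dz": -15, "claw": 0},
    {"ax": 0, "ay": 0, "az": 0, "dx": 0, "dy": 0, "dz": -10, "claw": 0},
    {"ax": 0, "ay": 0, "az": 0, "dx": 0, "dy": 0, "dz": 0, "claw": 0},
  ],
)

```text
time_s: 7.05
tcp_pos: [0.5038, -0.0318, 0.2597]
ee_rot: [[0.052, -0.999, 0.005], [-0.999, -0.052, 0.001], [-0.0, -0.005, -1.0]]
wrist_force: [-1.3, 1.4, -1.0]
gripper_width: 0.091
gripper_force: 30.0
```

play_rows(
  steps=[
    {"ax": 0, "ay": 0, "az": 0, "dx": -8, "dy": 0, "dz": 0, "claw": 0},
    {"ax": 0, "ay": 0, "az": 0, "dx": -16, "dy": 0, "dz": 0, "claw": 0},
    {"ax": 0, "ay": 0, "az": 0, "dx": -20, "dy": 0, "dz": 0, "claw": 0},
    {"ax": 0, "ay": 0, "az": 0, "dx": -20, "dy": -4, "dz": 0, "claw": 0},
    {"ax": 0, "ay": 0, "az": 0, "dx": -20, "dy": -5, "dz": 0, "claw": 0},
    {"ax": 0, "ay": 0, "az": 0, "dx": -20, "dy": -5, "dz": 0, "claw": 0},
    {"ax": 0, "ay": 0, "az": 0, "dx": -20, "dy": -5, "dz": 0, "claw": 0},
    {"ax": 0, "ay": 0, "az": 0, "dx": -20, "dy": -5, "dz": 0, "claw": 0},
    {"ax": 0, "ay": 0, "az": 0, "dx": -20, "dy": -5, "dz": 0, "claw": 0},
    {"ax": 0, "ay": 0, "az": 0, "dx": -20, "dy": -5, "dz": 0, "claw": 0},
    {"ax": 0, "ay": 0, "az": 0, "dx": -20, "dy": -5, "dz": 0, "claw": 0},
    {"ax": 0, "ay": 0, "az": 0, "dx": -20, "dy": -5, "dz": 0, "claw": 0},
    {"ax": 0, "ay": 0, "az": 0, "dx": -20, "dy": -5, "dz": 0, "claw": 0},
    {"ax": 0, "ay": 0, "az": 0, "dx": -20, "dy": -4, "dz": 0, "claw": 0},
    {"ax": 0, "ay": 0, "az": 0, "dx": -20, "dy": 0, "dz": 0, "claw": 0},
    {"ax": 0, "ay": 0, "az": 0, "dx": -20, "dy": 0, "dz": 0, "claw": 0},
    {"ax": 0, "ay": 0, "az": 0, "dx": -18, "dy": 0, "dz": 0, "claw": 0},
    {"ax": 0, "ay": 0, "az": 0, "dx": -10, "dy": 0, "dz": 0, "claw": 0},
    {"ax": 0, "ay": 0, "az": 0, "dx": 0, "dy": 0, "dz": 0, "claw": 0},
    {"ax": 0, "ay": 0, "az": 0, "dx": 0, "dy": 0, "dz": 0, "claw": 0},
  ],
)

```text
time_s: 9.05
tcp_pos: [0.5378, 0.3021, 0.2575]
ee_rot: [[0.052, -0.999, -0.0], [-0.999, -0.052, -0.001], [0.0, 0.0, -1.0]]
wrist_force: [-0.7, -0.2, -1.5]
gripper_width: 0.088
gripper_force: 30.0
```

```bash
cat > l.py <<'E'
from m import *
go(.5425,.302,.157)
for n in("scene","top"):
    c=capture(n);P=pts(c);f=c["frame"];h=cv2.cvtColor(f,cv2.COLOR_BGR2HSV)
    if n=="scene": cv2.imwrite("pics/%d.png"%(s["time_s"]*100),f)
    m=((h[...,0]<14)|(h[...,0]>174))&(h[...,1]>110)&(f[...,2]>60)&(c["range_z"]>0)&(P[...,0]>.45)&(P[...,2]>.018)&(P[...,2]<.3)
    k,l,st,ce=cv2.connectedComponentsWithStats(m.astype(np.uint8))
    for i in range(1,k):
        if st[i,4]>60: q=P[l==i];print(n,ce[i].round(),st[i,4],np.percentile(q,[2,50,98],axis=0).round(4).tolist())
E
python3 l.py; ls pics
```

```text
[0.53778392 0.30214394 0.25749613] [[0.0522, -0.9986, -0.0004], [-0.9986, -0.0522, -0.0005], [0.0005, 0.0005, -1.0]] 9.05 0.08774920305605638 [ 44.3  20.5   1.2   0.  -70.7 -41.4]
yaw of y axis -177.00700978233536 [-0.70088394 -0.15245073 -1.5462794 ] 29.995701983571053
tool delta [  0.3  -4.7 100.5]
scene [309.  98.] 762 [[0.5241, 0.2682, 0.1244], [0.5417, 0.2871, 0.169], [0.5598, 0.3256, 0.2738]]
scene [199. 239.] 1003 [[0.5836, -0.1786, 0.0675], [0.6023, -0.1634, 0.1707], [0.6044, -0.1401, 0.214]]
top [369. 165.] 871 [[0.577, -0.1744, 0.065], [0.5946, -0.1487, 0.1153], [0.6182, -0.1342, 0.2145]]
top [104. 180.] 1228 [[0.5161, 0.2706, 0.125], [0.5346, 0.2881, 0.1521], [0.5577, 0.3295, 0.2737]]
905.png
a.png
b.png
c.png
d.png
e.png
```

play_rows(
  steps=[
    {"ax": 0, "ay": 0, "az": 0, "dx": 0, "dy": -4, "dz": 6, "claw": 0},
    {"ax": 0, "ay": 0, "az": 0, "dx": 0, "dy": 0, "dz": 12, "claw": 0},
    {"ax": 0, "ay": 0, "az": 0, "dx": 0, "dy": 0, "dz": 12, "claw": 0},
    {"ax": 0, "ay": 0, "az": 0, "dx": 0, "dy": 0, "dz": 12, "claw": 0},
    {"ax": 0, "ay": 0, "az": 0, "dx": 0, "dy": 0, "dz": 12, "claw": 0},
    {"ax": 0, "ay": 0, "az": 0, "dx": 0, "dy": 0, "dz": 12, "claw": 0},
    {"ax": 0, "ay": 0, "az": 0, "dx": 0, "dy": 0, "dz": 12, "claw": 0},
    {"ax": 0, "ay": 0, "az": 0, "dx": 0, "dy": 0, "dz": 10, "claw": 0},
    {"ax": 0, "ay": 0, "az": 0, "dx": 0, "dy": 0, "dz": 6, "claw": 0},
    {"ax": 0, "ay": 0, "az": 0, "dx": 0, "dy": 0, "dz": 2, "claw": 0},
    {"ax": 0, "ay": 0, "az": 0, "dx": 0, "dy": 0, "dz": 0, "claw": 0},
    {"ax": 0, "ay": 0, "az": 0, "dx": 0, "dy": 0, "dz": 0, "claw": 0},
    {"ax": 0, "ay": 0, "az": 0, "dx": 0, "dy": 0, "dz": 0, "claw": 0},
  ],
)

```text
time_s: 10.45
tcp_pos: [0.5423, 0.3028, 0.1622]
ee_rot: [[0.052, -0.999, 0.001], [-0.999, -0.052, 0.001], [-0.001, -0.001, -1.0]]
wrist_force: [0.4, -0.1, -1.6]
gripper_width: 0.09
gripper_force: 30.0
```

```bash
python3 l.py; ls pics
```

```text
[0.54227025 0.30275755 0.16223444] [[0.0522, -0.9986, 0.0011], [-0.9986, -0.0522, 0.0008], [-0.0008, -0.0011, -1.0]] 10.45 0.08995954363698098 [ 44.1  25.   -6.1   0.  -58.8 -41.1]
yaw of y axis -177.00555021799394 [ 0.39968782 -0.08471835 -1.60554222] 29.995661373250186
tool delta [ 0.8 -0.2  5.2]
scene [306. 139.] 670 [[0.5258, 0.2688, 0.0287], [0.5464, 0.2883, 0.0655], [0.5648, 0.3269, 0.1784]]
scene [199. 239.] 1002 [[0.5837, -0.1786, 0.067], [0.6022, -0.1636, 0.1708], [0.6044, -0.1398, 0.2138]]
top [368. 166.] 839 [[0.5767, -0.1744, 0.0646], [0.5947, -0.1478, 0.1142], [0.6181, -0.1343, 0.2144]]
top [126. 191.] 889 [[0.5202, 0.2717, 0.0293], [0.539, 0.2883, 0.051], [0.5621, 0.3312, 0.1781]]
1045.png
905.png
a.png
b.png
c.png
d.png
e.png
```

About 5 mm remains and there is no contact yet. I'll lower in 1 mm rows.

play_rows(
  steps=[
    {"ax": 0, "ay": 0, "az": 0, "dx": 0, "dy": 0, "dz": 1, "claw": 0},
    {"ax": 0, "ay": 0, "az": 0, "dx": 0, "dy": 0, "dz": 1, "claw": 0},
    {"ax": 0, "ay": 0, "az": 0, "dx": 0, "dy": 0, "dz": 1, "claw": 0},
    {"ax": 0, "ay": 0, "az": 0, "dx": 0, "dy": 0, "dz": 1, "claw": 0},
    {"ax": 0, "ay": 0, "az": 0, "dx": 0, "dy": 0, "dz": 0, "claw": 0},
    {"ax": 0, "ay": 0, "az": 0, "dx": 0, "dy": 0, "dz": 0, "claw": 0},
    {"ax": 0, "ay": 0, "az": 0, "dx": 0, "dy": 0, "dz": 0, "claw": 0},
  ],
)

```text
time_s: 11.25
tcp_pos: [0.542, 0.3026, 0.1576]
ee_rot: [[0.052, -0.999, 0.0], [-0.999, -0.052, 0.0], [-0.0, -0.0, -1.0]]
wrist_force: [-0.1, -0.9, -2.5]
gripper_width: 0.089
gripper_force: 30.0
```

play_rows(
  steps=[
    {"ax": 0, "ay": 0, "az": 0, "dx": 0, "dy": 0, "dz": 0.5, "claw": 0},
    {"ax": 0, "ay": 0, "az": 0, "dx": 0, "dy": 0, "dz": 0, "claw": 0},
    {"ax": 0, "ay": 0, "az": 0, "dx": 0, "dy": 0, "dz": 0, "claw": 0},
  ],
)

```text
time_s: 11.55
tcp_pos: [0.542, 0.3025, 0.1571]
ee_rot: [[0.052, -0.999, 0.0], [-0.999, -0.052, -0.0], [0.0, -0.0, -1.0]]
wrist_force: [-0.7, -0.3, -2.0]
gripper_width: 0.089
gripper_force: 30.0
```

play_rows(
  steps=[
    {"ax": 0, "ay": 0, "az": 0, "dx": 0, "dy": 0, "dz": 0.5, "claw": 0},
    {"ax": 0, "ay": 0, "az": 0, "dx": 0, "dy": 0, "dz": 0, "claw": 0},
    {"ax": 0, "ay": 0, "az": 0, "dx": 0, "dy": 0, "dz": 0, "claw": 0},
  ],
)

```text
time_s: 11.85
tcp_pos: [0.5421, 0.3026, 0.157]
ee_rot: [[0.052, -0.999, 0.0], [-0.999, -0.052, 0.0], [-0.0, -0.0, -1.0]]
wrist_force: [-0.2, 0.5, 1.1]
gripper_width: 0.088
gripper_force: 30.0
```

play_rows(
  steps=[
    {"ax": 0, "ay": 0, "az": 0, "dx": 0, "dy": 0, "dz": 0.5, "claw": 0},
    {"ax": 0, "ay": 0, "az": 0, "dx": 0, "dy": 0, "dz": 0, "claw": 0},
    {"ax": 0, "ay": 0, "az": 0, "dx": 0, "dy": 0, "dz": 0, "claw": 0},
  ],
)

```text
time_s: 12.15
tcp_pos: [0.5422, 0.3026, 0.157]
ee_rot: [[0.052, -0.999, 0.001], [-0.999, -0.052, 0.0], [-0.0, -0.001, -1.0]]
wrist_force: [-2.2, -0.7, 5.4]
gripper_width: 0.09
gripper_force: 30.0
```

Contact: the wrist force has gone upward (5 N). I'll open gently and retreat.

play_rows(
  steps=[
    {"ax": 0, "ay": 0, "az": 0, "dx": 0, "dy": 0, "dz": 0, "claw": 12},
    {"ax": 0, "ay": 0, "az": 0, "dx": 0, "dy": 0, "dz": 0, "claw": 18},
    {"ax": 0, "ay": 0, "az": 0, "dx": 0, "dy": 0, "dz": 0, "claw": 26},
    {"ax": 0, "ay": 0, "az": 0, "dx": 0, "dy": 0, "dz": 0, "claw": 36},
    {"ax": 0, "ay": 0, "az": 0, "dx": 0, "dy": 0, "dz": 0, "claw": 45},
    {"ax": 0, "ay": 0, "az": 0, "dx": 0, "dy": 0, "dz": 0, "claw": 45},
    {"ax": 0, "ay": 0, "az": 0, "dx": 0, "dy": 0, "dz": -10, "claw": 45},
    {"ax": 0, "ay": 0, "az": 0, "dx": 0, "dy": 0, "dz": -15, "claw": 45},
    {"ax": 0, "ay": 0, "az": 0, "dx": 0, "dy": 0, "dz": -15, "claw": 45},
    {"ax": 0, "ay": 0, "az": 0, "dx": 0, "dy": 0, "dz": -15, "claw": 45},
    {"ax": 0, "ay": 0, "az": 0, "dx": 0, "dy": 0, "dz": -15, "claw": 45},
    {"ax": 0, "ay": 0, "az": 0, "dx": 0, "dy": 0, "dz": -15, "claw": 45},
    {"ax": 0, "ay": 0, "az": 0, "dx": 0, "dy": 0, "dz": -15, "claw": 45},
    {"ax": 0, "ay": 0, "az": 0, "dx": 0, "dy": 0, "dz": 0, "claw": 45},
    {"ax": 0, "ay": 0, "az": 0, "dx": 0, "dy": 0, "dz": 0, "claw": 45},
  ],
)

```text
time_s: 13.65
tcp_pos: [0.5419, 0.3026, 0.2564]
ee_rot: [[0.052, -0.999, 0.0], [-0.999, -0.052, 0.001], [-0.001, -0.0, -1.0]]
wrist_force: [-1.3, -0.1, -0.2]
gripper_width: 0.516
gripper_force: 0.0
```

```bash
python3 l.py; cd pics; cp $(ls -t|head -1) z.png
```

```text
[0.5418563  0.30255786 0.25635209] [[0.052, -0.9986, 0.0003], [-0.9986, -0.052, 0.0008], [-0.0008, -0.0003, -1.0]] 13.65 0.5164021680288746 [ 44.1  20.9   1.6  -0.  -70.6 -41.1]
yaw of y axis -177.02067832298093 [-1.32489783 -0.13283565 -0.17505537] 0.0
tool delta [ 0.7 -0.6 99.4]
scene [307. 137.] 736 [[0.5266, 0.2686, 0.0232], [0.5458, 0.2919, 0.0688], [0.5642, 0.3273, 0.173]]
scene [199. 239.] 995 [[0.5839, -0.1785, 0.0673], [0.6023, -0.1638, 0.1708], [0.6043, -0.1401, 0.2138]]
top [368. 166.] 864 [[0.5768, -0.1741, 0.0648], [0.5947, -0.1484, 0.1139], [0.6178, -0.1342, 0.2145]]
top [119. 189.] 1063 [[0.5214, 0.2718, 0.0248], [0.5383, 0.2994, 0.075], [0.5611, 0.3314, 0.1739]]
```

View pics/z.png

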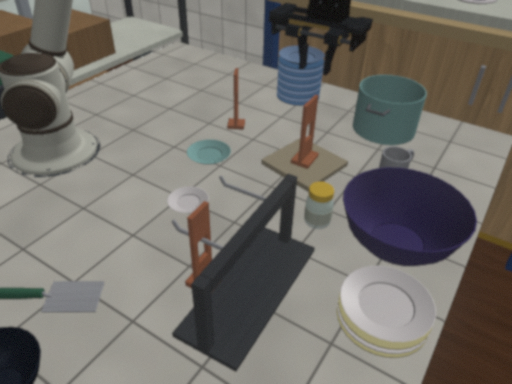

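The broad tile stands upright in the middle of the slab (307,137), with the gripper clear above it. The narrow tile still hangs at (199,239).

```bash
python3 -c "from station import *;print(finish_job())"
```

```text
the job is handed in; nothing more can be done
None
```

The broad tile stands upright near the slab's centre, the narrow tile hangs unmoved on its peg, and the job is handed in at about 14 s; the judge returned no verdict.

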